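# Weigh a pan of ferrules on the stall's spring balance

## Task

Weigh the pan of steel ferrules: lift it by its wooden grip and hang it level by the middle of its crossbar in the notch of the spring balance's hook, easing its weight on so gradually that the hook is never snatched, let spring up or driven to its stop when you let go. Let go, wait until the hook has stopped bobbing, then press the red key fully down to take the reading and leave the pan hanging there. Leave the whetstone, the loose ferrule and the chopper where they are.

Things in the scene. Friction and masses are not known exactly. Their poses are not given: they have to be found in the camera images.
- stand: Green spring balance fixed to the table. Origin on the table straight below the hook's notch; z up; the hook points along -x of this frame, towards its free tip. Foot plate 12 mm thick; a column 50 x 90 mm in section and 280 mm high stands at +x, its front face 110 mm from the notch. On the other side (+y) the foot carries the red key.
- hook_seat (a point): Where the centre of the pan's crossbar lies when it is seated in the hook's V notch; moves up and down with the hook, 240 mm above the table when the hook is unloaded. The hook is a steel strip 16 mm wide (along y) and 5 mm thick with a 90-degree V notch, seen from the side; its upturned free tip ends 18 mm towards -x and 13 mm above this point, and on the other side the strip runs level to the column with its top 12 mm above this point. Axes as the stand's.
- hook (a joint): How far the sprung hook has dipped, m: 0 unloaded, stop at 0.090. The spring gives 130 N/m (1 mm per 0.13 N) and is lightly damped, so a load that is let go suddenly bobs for some seconds. The hook must not go faster than 0.08 m/s up or down (the movement is delicate), nor dip beyond 0.083; the pan's own weight dips it 16 to 67 mm.
- key_top (a point): Top centre of the round red push key, 32 mm across, on the foot plate 185 mm from the notch along the stand's +y; pressed straight down, travel 6 mm, about 5 N to bottom, springs back up.
- key (a joint): Travel of the red key, m: 0 up, 0.006 fully down; counts as pressed beyond 0.0045.
- pan_grip (a point): Centre of the pan's upright wooden grip, 26 x 26 mm in section and 46 mm high, 163 mm above the pan's underside. Axes are the pan's: z up, y along the crossbar (the grip's flat sides face x and y). It stands on the table at the start. The pan with its ferrules is one rigid piece; its mass differs from day to day, 0.22 to 0.88 kg.
- pan_bar (a point): Middle of the pan's round steel crossbar (8 mm thick, lying along y), 38 mm straight below the grip's centre and 125 mm above the pan's underside. Below it is an open window 84 mm wide between two 8 mm uprights at y = +46 and -46 mm, reaching down to the ferrules, 85 mm below the bar; the window is open along x. The pan itself is 84 mm (x) by 116 mm (y) by 26 mm high. A 12 mm round stem joins the crossbar to the grip, whose underside is 15 mm above the bar's centre.
- pan: The weighing pan, origin at the centre of its underside, axes as given for the grip.
- stone: Grey whetstone 150 x 50 x 25 mm lying on the table, origin at the centre of its underside. Bystander.
- ferrule: Loose conical metal ferrule, 42 mm across and 60 mm high, standing on the table, origin at the centre of its underside. Bystander.
- chopper: Small chopper lying on the table, wooden handle 120 mm long, dark blade 100 mm; origin on the table near the joint of handle and blade. Bystander.
There are look-alikes about, which are no part of the job. Several things look just like the pan: the one meant starts farthest from the robot's base.

How it is judged:
On the way, in this order (a step that is already met when the one before it is completed fails the run):
1. the pan hangs in the hook's notch, let go, and the hook has settled (x of pan_bar in the frame of hook_seat between -0.008 and 0.008 m and y of pan_bar in the frame of hook_seat between -0.02 and 0.02 m and z of pan_bar in the frame of hook_seat between -0.006 and 0.006 m and angle between pan_grip's own z axis and vertical below 0.2 rad and value of joint hook above 0.01 m and velocity of joint hook between -0.01 and 0.01 m/s and contact force between pan and the fingers below 0.1 N), for 0.5 s.
2. the red key is pressed fully down while the pan hangs still (x of pan_bar in the frame of hook_seat between -0.008 and 0.008 m and y of pan_bar in the frame of hook_seat between -0.02 and 0.02 m and z of pan_bar in the frame of hook_seat between -0.006 and 0.006 m and angle between pan_grip's own z axis and vertical below 0.2 rad and value of joint hook above 0.01 m and value of joint key above 0.0045 m), for 0.05 s.
At the end, for the whole second after the job is handed in: The pan hangs level (within 0.2 rad) with its crossbar in the hook's notch (within 8 mm along the hook, 6 mm in height, 20 mm sideways), nothing holding it, hook (below 10 mm/s) and pan (below 30 mm/s) at rest, and the red key has come up again (all of step 1 and linear speed of pan below 0.03 m/s and value of joint key below 0.002 m); the robot touches nothing.
It fails at once if the hook is snatched, dropped on or let spring up (hook and pan together faster than 0.08 m/s, or the hook alone faster than 0.3 m/s) (((velocity of joint hook above 0.08 m/s or velocity of joint hook below -0.08 m/s) and linear speed of pan above 0.08 m/s) or velocity of joint hook above 0.3 m/s or velocity of joint hook below -0.3 m/s).
It fails at once if the hook is driven down to its stop (beyond 83 mm) (value of joint hook above 0.083 m).
It fails at once if the pan is pushed against the balance with more than 18 N (contact force between pan and stand above 18 N).
It fails at once if the red key is pressed before the pan hangs free, or while the hook is still bobbing (faster than 10 mm/s) (value of joint key above 0.003 m and not (x of pan_bar in the frame of hook_seat between -0.008 and 0.008 m and y of pan_bar in the frame of hook_seat between -0.02 and 0.02 m and z of pan_bar in the frame of hook_seat between -0.006 and 0.006 m and angle between pan_grip's own z axis and vertical below 0.2 rad and value of joint hook above 0.01 m and velocity of joint hook between -0.01 and 0.01 m/s and contact force between pan and the fingers below 0.1 N)).
It fails at once if the whetstone, the loose ferrule or the chopper is moved more than 20 mm (distance of any of stone, ferrule, chopper from where it was at the start of the episode above 0.02 m).
It also fails if it takes over 72 s, if anything falls off the work surface, if the arm or the gripper's body presses on something with over 40 N, if the wrist force passes 120 N, or if a joint passes its speed limit or range.

## Robot

A 7-joint arm with a two-finger parallel gripper is mounted at the origin on the work surface. World frame = base frame: x ahead of the robot, y to its left, z up, the work surface at z = 0. Lengths are in m, angles in rad, forces in N, time in s.
With the tool pointing down it reaches from about 0.425 to 0.875 m from the base axis. Payload 9.9 kg.
Tool frame: the origin (TCP) lies at the very end of the fingers, on their centre line; the grasp point (between the pads) lies robot.grasp_offset behind it (robot.grasp_offset is the distance from the TCP to the grasp point, in m); z points along the fingers, y is the direction in which the jaws open and shut (so a half turn about z gives the same grasp; the last joint's range is limited). The gripper opens to 85 mm and grips with 20 to 120 N. Pads are 22 mm wide; open, the fingers measure 114 mm over their backs; the gripper's body (76 mm by 85 mm) begins 54 mm behind the grasp point. The pads swing forward as they close: fully open they stand 13 mm farther back than shut.
Start: joints at [-1.189, 0.576, 0.025, 1.437, -0.015, 1.129, -0.057], TCP at [0.303, 0.603, 0.231] pointing down, gripper open.
Joint ranges: [-2.76, 2.76], [-0.34, 2.15], [-1.52, 1.57], [0.19, 2.46], [-1.09, 4.23], [0.17, 1.99], [-2.82, 2.82]. Speed limits (rad/s): [2.22, 2.22, 3.01, 3.01, 3.14, 3.14, 3.14].

## Interface

Orientations are given as a unit quaternion [x, y, z, w].
In Python, from station import robot gives the robot as it stands. The module is installed in compiled form; this text tells all that it offers.
- The arm moves only by the shell command python3 -m pendant 'ROWS'. ROWS is a JSON object of lists of equal length, an entry for each row: "translation": the shift along the tool's x, y, z in cm, a list of three; "turn": the turn, a rotation vector about the tool's x, y, z in rad, a list of three; "grip": the opening, from 0 (shut) to 1 (fully open). A call has 1 to 12 rows; each row shifts and turns the commanded pose from where the row before left it, along the tool's axes as they then stand; what a row does not reach is not made up. A row lasts 1/10 s, in which the tool goes at most 50 mm and 8.59 degrees, less where a joint would pass 70% of its speed; a pose out of reach is approached as far as the arm can. A call with a gripper value outside its range is refused whole. The fingers move at their own pace and stop on an object; the grip force is fixed at half the most. Time passes only in rows, so rows that do not move let the fingers close. It gives the time, the measured TCP pose, the force and the opening at its end, in the units of the state.
- robot.observe(): the state, without advancing time (a new reading comes with each control period).
- robot.capture(name): name is "side" or "top" or "wrist"; returns a dict with "img" (480x640x3 uint8, red, green, blue), "range_z" (480x640 float32, m along the optical axis (not along the pixel's ray), 0 where there is no reading), "mtx" (3x3 intrinsics, pixels), "pose" (4x4, takes a point from camera to world coordinates). Camera axes: x right, y down, z forward; pixel columns grow to the right and rows downward; lengths in m; the calibration is good to about 2 mm. A picture is of the moment at which its call begins.
- robot.close_job(): hands the job in, once; it reports no verdict.
The state is a dict: "clock": time; "q": joint angles; "qvel": joint speeds; "effort": joint torques, N m; "position": TCP position; "orientation": TCP orientation; "ft_force": force on the tool from outside, world axes, zero at the start; "torque": the same for the moment, N m; "opening": finger opening in m.
Only numpy, scipy, OpenCV 4.12 (cv2) and the standard library are available. Lean on these libraries where they do the work, as an engineer would, in place of code of your own. Each camera call takes 0.05 s, during which the arm holds its last target.

## Working session

There is one attempt and no reset: what is moved stays moved. The work goes in short steps, Python scripts to look and compute and a shell command to move; the robot and the scene stay as the last step left them, time stands still between calls to the robot, and variables do not carry over. Pictures are saved under pics/ and viewed, and the job is handed in when it is done.

```bash
mkdir -p pics
cat > h.py <<'E'
import numpy as np, cv2
from station import robot
def cap(n,f):
    c=robot.capture(n); cv2.imwrite(f'pics/{f}.png',c['img'][:,:,::-1]); np.savez(f'pics/{f}.npz',**c); return c
def pts(c):
    K=c['mtx'];d=c['range_z'];v,u=np.mgrid[0:480,0:640]
    p=np.stack([(u-K[0,2])/K[0,0]*d,(v-K[1,2])/K[1,1]*d,d],-1)
    w=p@c['pose'][:3,:3].T+c['pose'][:3,3]; w[d==0]=np.nan; return w
E
python3 - <<'E'
from h import *
print(robot.observe(), robot.grasp_offset)
for n in ['side','top','wrist']:
    c=cap(n,n+'0'); print(n,c['mtx'],c['pose'].round(3))
E
```

```text
{'clock': 0.0, 'q': array([-1.18880715,  0.57656589,  0.02489454,  1.43788999, -0.01498337,
        1.1290031 , -0.05650261]), 'qvel': array([-0.00161817,  0.00106575,  0.00083644, -0.00145431,  0.00125594,
        0.0005244 ,  0.00080504]), 'effort': array([-2.93252042e-04, -7.65755081e+01,  2.25055441e+00, -2.85968095e+01,
        1.53401855e-02,  1.26059240e-02, -8.56124302e-06]), 'position': array([0.30298703, 0.60267954, 0.23042745]), 'orientation': array([ 2.30796531e-01,  9.73001672e-01, -8.30631351e-04, -1.29597803e-04]), 'ft_force': array([-0.47841715,  0.09246151,  0.45584943]), 'torque': array([-0.01353309,  0.02969127, -0.00595373]), 'opening': 0.0853381355119174} 0.0187
side [[462.32981126   0.         315.32449653]
 [  0.         462.32981126 238.44990671]
 [  0.           0.           1.        ]] [[-0.997 -0.031  0.071  0.421]
 [-0.077  0.537 -0.84   0.64 ]
 [-0.012 -0.843 -0.537  0.629]
 [ 0.     0.     0.     1.   ]]
top [[496.75802633   0.         322.42936198]
 [  0.         496.75802633 243.43256307]
 [  0.           0.           1.        ]] [[ 0.004 -0.994  0.111  0.353]
 [-1.    -0.007 -0.03  -0.115]
 [ 0.03  -0.11  -0.993  1.319]
 [ 0.     0.     0.     1.   ]]
wrist [[415.74286779   0.         321.26648979]
 [  0.         415.74286779 233.21986672]
 [  0.           0.           1.        ]] [[ 0.448  0.85   0.277  0.232]
 [ 0.894 -0.426 -0.14   0.638]
 [-0.001  0.31  -0.951  0.374]
 [ 0.     0.     0.     1.   ]]
```

View pics/side0.png

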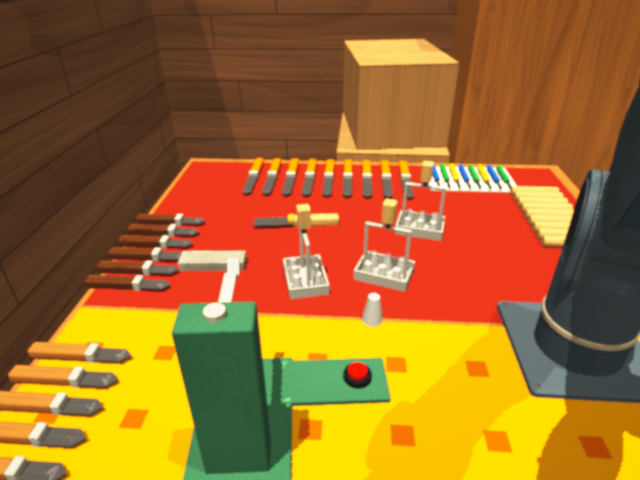

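View pics/top0.png

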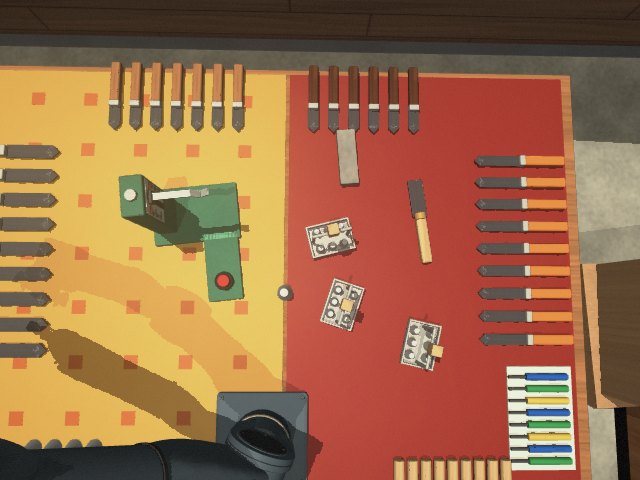

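Top view: three pans, with grips at about (333,230), (346,305) and (436,351). The stand's hook tip is near (207,192), the key at (223,281), the loose ferrule at (285,293), the stone at (347,157) and the chopper at (420,220). Next I'll measure them.

Run:
```python
from h import *
c=dict(np.load('pics/top0.npz')); w=pts(c); im=c['img']
hsv=cv2.cvtColor(im,cv2.COLOR_RGB2HSV)
def rep(name,m):
    q=w[m]; q=q[~np.isnan(q[:,0])]
    if len(q): print(name,len(q),np.median(q,0).round(4),q.min(0).round(3),q.max(0).round(3))
for n,(u,v) in dict(A=(333,230),B=(346,305),C=(436,351)).items():
    m=np.zeros((480,640),bool); m[v-9:v+10,u-9:u+10]=1
    m&=(w[...,2]>.165)
    rep('grip'+n,m)
    # mean top of grip and rect
    mm=m&(w[...,2]>.178)
    P=w[mm][:,:2]; print(len(P),P.mean(0).round(4), cv2.minAreaRect((P*1000).astype(np.float32)))
for n,(u,v) in dict(A=(331,239),B=(343,304),C=(422,344)).items():
    m=np.zeros((480,640),bool); m[v-38:v+39,u-38:u+39]=1
    m&=(w[...,2]>.012)&(w[...,2]<.05)
    k,lab=cv2.connectedComponents(m.astype(np.uint8)); l=np.bincount(lab[m]).argmax(); mm=lab==l
    P=w[mm][:,:2]; print('tray',n,len(P),cv2.minAreaRect((P*1000).astype(np.float32)))
# key
m=(hsv[...,1]>150)&((hsv[...,0]<6)|(hsv[...,0]>174)); m[:, :200]=0;m[:,245:]=0;m[:260]=0;m[300:]=0
rep('key',m)
# green stand
g=(hsv[...,0]>50)&(hsv[...,0]<95)&(hsv[...,1]>80); g[:,:110]=0;g[:,260:]=0;g[:165]=0;g[310:]=0
gz=w[...,2]
rep('foot',g&(gz<.03)); 
P=w[g&(gz<.03)&(gz>0.004)][:,:2]; print(cv2.minAreaRect((P*1000).astype(np.float32)))
mm=(gz>.265)&(gz<.3); mm[:,:110]=0;mm[:,260:]=0;mm[:165]=0;mm[250:]=0
P=w[mm][:,:2];rep('coltop',mm); print(cv2.minAreaRect((P*1000).astype(np.float32)))
mm=(gz>.2)&(gz<.268); mm[:,:150]=0;mm[:,215:]=0;mm[:175]=0;mm[210:]=0
mm&=~g
P=w[mm][:,:2];rep('hook',mm); print(cv2.minAreaRect((P*1000).astype(np.float32)))
rep('ferr',(lambda m:(m.__setitem__((slice(284,302),slice(277,294)),True),m)[1])(np.zeros((480,640),bool))&(gz>.02))
```

```text
gripA 137 [ 0.5123 -0.1726  0.1859] [ 0.498 -0.187  0.166] [ 0.527 -0.159  0.193]
126 [ 0.5128 -0.173 ] ((513.404052734375, -173.00674438476562), (26.084299087524414, 26.464698791503906), 14.78531265258789)
gripB 137 [ 0.3387 -0.2044  0.1866] [ 0.325 -0.219  0.171] [ 0.354 -0.189  0.192]
133 [ 0.3389 -0.2039] ((338.8082580566406, -204.32594299316406), (26.246557235717773, 25.764251708984375), 71.46503448486328)
gripC 161 [ 0.2383 -0.4056  0.1862] [ 0.223 -0.422  0.165] [ 0.252 -0.393  0.193]
143 [ 0.2375 -0.4068] ((237.2733154296875, -407.51348876953125), (26.44432258605957, 25.808975219726562), 77.95250701904297)
tray A 340 ((513.08447265625, -173.3648681640625), (84.27735137939453, 116.42874145507812), 14.287193298339844)
tray B 273 ((338.656494140625, -204.40206909179688), (84.2247314453125, 115.99652862548828), 71.70050811767578)
tray C 476 ((236.86328125, -407.4869079589844), (84.56658935546875, 116.04056549072266), 76.34374237060547)
key 109 [0.3992 0.1023 0.0347] [0.384 0.089 0.027] [0.412 0.118 0.042]
foot 25 [0.5155 0.1197 0.014 ] [0.51  0.09  0.003] [0.526 0.151 0.017]
((516.8655395507812, 119.98336791992188), (11.271470069885254, 61.63020324707031), 7.145090103149414)
coltop 1116 [0.5647 0.2533 0.2804] [0.521 0.227 0.265] [0.614 0.285 0.293]
((567.1990356445312, 255.5338592529297), (90.37161254882812, 52.912010192871094), 6.038788318634033)
hook 542 [0.577  0.1798 0.2511] [0.544 0.103 0.202] [0.613 0.239 0.261]
((586.3098754882812, 169.04470825195312), (69.16827392578125, 131.66795349121094), 7.010313510894775)
ferr 149 [ 0.369  -0.056   0.0533] [ 0.351 -0.072  0.02 ] [ 0.385 -0.038  0.067]
```

```bash
python3 -c "
import cv2
a=cv2.imread('pics/top0.png');cv2.imwrite('pics/topz.png',cv2.resize(a[140:380,100:400],None,fx=2.5,fy=2.5,interpolation=2))
a=cv2.imread('pics/side0.png');cv2.imwrite('pics/sidez.png',cv2.resize(a[170:480,170:470],None,fx=1.9,fy=1.9,interpolation=2))"
```

```text
(no output)
```

View pics/topz.png

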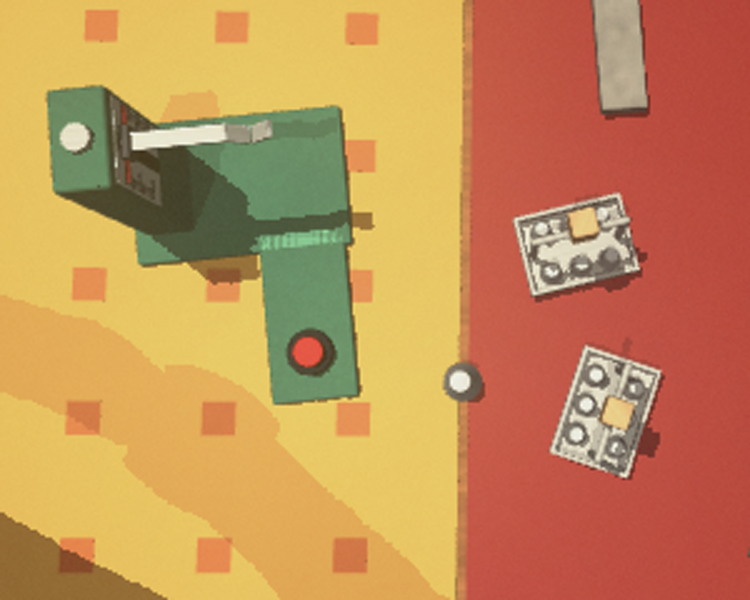

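View pics/wrist0.png

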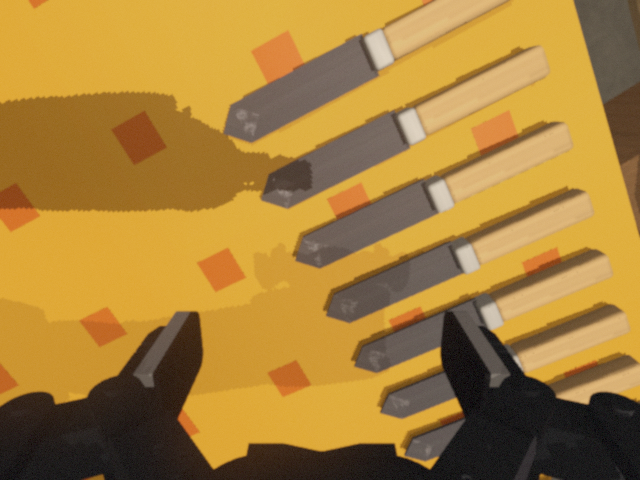

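Pan A, at (0.513,-0.173), is 0.541 m from the base; B is at 0.396 and C at 0.472, so A is the one meant. Its grip-top height (0.186) and tray size (84x116) match the description. I'll rise first, then cross.

```bash
python3 -m pendant '{"translation":[[0,0,-4],[0,0,-4],[0,0,-4],[0,0,-4],[-1.2,-1.35,-2],[-2.4,-2.7,0],[-2.4,-2.7,0],[-2.4,-2.7,0],[-2.4,-2.7,0],[-2.4,-2.7,0],[-2.4,-2.7,0],[-2.4,-2.7,0]],"turn":[[0,0,0],[0,0,0],[0,0,0],[0,0,0],[0,0,0],[0,0,0],[0,0,0],[0,0,0],[0,0,0],[0,0,0],[0,0,0],[0,0,0]],"grip":[1,1,1,1,1,1,1,1,1,1,1,1]}'
python3 - <<'E'
from h import *
from scipy.spatial.transform import Rotation as R
w=pts(dict(np.load('pics/top0.npz'))); c=np.load('pics/top0.npz')
hsv=cv2.cvtColor(c['img'],cv2.COLOR_RGB2HSV)
th=np.radians(96.2);ex=np.array([np.cos(th),np.sin(th)]);ey=np.array([-ex[1],ex[0]])
m=(hsv[...,1]<70)&(w[...,2]>.235)&(w[...,2]<.27); m[:,:145]=0;m[:,215:]=0;m[:170]=0;m[212:]=0
n=np.array([.583,.122]); P=w[m]; S=np.c_[(P[:,:2]-n)@ex,(P[:,:2]-n)@ey,P[:,2]]
for lo in np.arange(-.025,.115,.01):
    s=S[(S[:,0]>=lo)&(S[:,0]<lo+.01)]
    if len(s): print(round(lo,3),len(s),s[:,1].min().round(4),s[:,1].max().round(4),np.median(s[:,1]).round(4),np.median(s[:,2]).round(4))
print(S.min(0))
E
```

```text
clock: 1.35
position: [0.3731, 0.3397, 0.4112]
orientation: [0.231, 0.973, -0.0, -0.0]
ft_force: [0.3, 0.2, -0.5]
opening: 0.0853
-0.025 19 -0.0067 0.0074 -0.0001 0.2519
-0.015 27 -0.0072 0.0087 0.0023 0.2468
-0.005 25 -0.0076 0.0086 -0.0002 0.238
0.005 39 -0.0074 0.0079 0.0007 0.2432
0.015 38 -0.0077 0.0085 0.0016 0.2513
0.025 35 -0.0075 0.0077 0.0011 0.2524
0.035 37 -0.0077 0.008 0.0014 0.253
0.045 31 -0.0063 0.0087 0.0008 0.2527
0.055 35 -0.0069 0.0083 0.0004 0.2529
0.065 33 -0.006 0.0081 0.001 0.2523
0.075 34 -0.0074 0.0087 0.0018 0.2526
0.085 32 -0.0074 0.0086 0.0012 0.2532
0.095 42 -0.012 0.0144 -0.0006 0.254
0.105 40 -0.0247 0.0306 0.003 0.2662
[-0.01952782 -0.02468097  0.23560615]
```

```bash
python3 -m pendant '{"translation":[[-2.9,-3.3,0],[-2.9,-3.3,0],[-2.9,-3.3,0],[-2.9,-3.3,0],[-2.9,-3.3,0],[-2.9,-3.3,0],[-2.9,-3.3,0],[-2.9,-3.3,0],[-2.9,-3.3,0],[-2.9,-3.3,0],[-2.9,-3.3,0],[-2.9,-3.3,0]],"turn":[[0,0,0],[0,0,0],[0,0,0],[0,0,0],[0,0,0],[0,0,0],[0,0,0],[0,0,0],[0,0,0],[0,0,0],[0,0,0],[0,0,0]],"grip":[1,1,1,1,1,1,1,1,1,1,1,1]}'
python3 -m pendant '{"translation":[[0,0,0],[0,0,0],[0,0,0],[0,0,0],[0,0,0],[0,0,0],[0,0,0],[0,0,0],[0,0,0],[0,0,0],[0,0,0],[0,0,0]],"turn":[[0,0,0.14],[0,0,0.14],[0,0,0.14],[0,0,0.14],[0,0,0.14],[0,0,0.14],[0,0,0.14],[0,0,0.14],[0,0,0.14],[0,0,0.14],[0,0,0.14],[0,0,0.14]],"grip":[1,1,1,1,1,1,1,1,1,1,1,1]}'
python3 -m pendant '{"translation":[[0,0,0],[0,0,0],[0,0,0],[0,0,0],[0,0,0],[0,0,0]],"turn":[[0,0,0.14],[0,0,0.14],[0,0,0.14],[0,0,0.14],[0,0,0.14],[0,0,0.046]],"grip":[1,1,1,1,1,1]}'
python3 - <<'E'
from h import *
c=cap('wrist','wrist1');cap('top','top1')
print(robot.observe()['q'])
w=pts(c)
for lo,hi in((.178,.2),(.018,.034)):
    m=(w[...,2]>lo)&(w[...,2]<hi)&(np.hypot(w[...,0]-.513,w[...,1]+.173)<.1)
    if lo>.1: m&=np.hypot(w[...,0]-.513,w[...,1]+.173)<.03
    P=w[m][:,:2]; print(len(P),P.mean(0),np.median(w[m][:,2]),cv2.minAreaRect((P*1000).astype(np.float32)))
E
```

```text
clock: 2.55
position: [0.5062, -0.1704, 0.4113]
orientation: [0.231, 0.973, 0.0, -0.0]
ft_force: [0.8, 0.2, 0.7]
opening: 0.0857
clock: 3.75
position: [0.506, -0.1686, 0.4111]
orientation: [0.88, 0.475, -0.0, -0.0]
ft_force: [-0.0, -0.3, -0.9]
opening: 0.0853
clock: 4.35
position: [0.5061, -0.1685, 0.411]
orientation: [0.993, 0.122, -0.0, -0.0]
ft_force: [0.1, -1.1, -0.9]
opening: 0.0857
[-0.45434209  0.39433806  1.07541896  1.50458399 -0.3469705   1.44988403
 -0.69061733]
834 [ 0.51465916 -0.17261934] 0.1865146299079824 ((513.6576538085938, -173.01121520996094), (26.454204559326172, 25.564762115478516), 15.000507354736328)
1333 [ 0.52164584 -0.17068505] 0.02638814850011717 ((513.7367553710938, -172.81680297851562), (84.21263885498047, 116.19155883789062), 14.09018611907959)
```

View pics/wrist1.png

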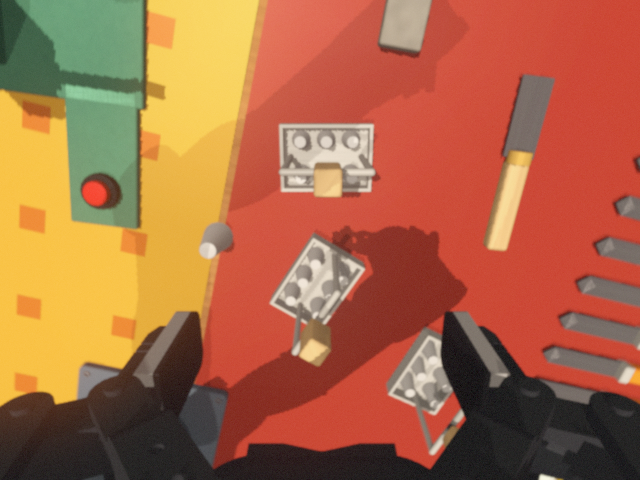

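Wrist view: pan A's bar is level in the image at about (327,172) and its grip is at (328,180). The jaws are aligned with the bar and the calibration agrees with the top view. Now descending.

```bash
python3 -m pendant '{"translation":[[0.6,0.6,1],[0,0,3.5],[0,0,3.5],[0,0,3.5],[0,0,3.5],[0,0,3],[0,0,2],[0,0,0]],"turn":[[0,0,0],[0,0,0],[0,0,0],[0,0,0],[0,0,0],[0,0,0],[0,0,0],[0,0,0]],"grip":[1,1,1,1,1,1,1,1]}'
python3 - <<'E'
from h import *
c=cap('wrist','wrist2')
w=pts(c);hsv=cv2.cvtColor(c['img'],cv2.COLOR_RGB2HSV)
m=(w[...,2]>.18)&(w[...,2]<.193)&(np.hypot(w[...,0]-.513,w[...,1]+.173)<.03)
P=w[m][:,:2]; print(len(P),np.median(w[m][:,2]),cv2.minAreaRect((P*1000).astype(np.float32)))
o=robot.observe();print(o['q'],o['ft_force'],o['position'])
E
```

```text
clock: 5.25
position: [0.5122, -0.1725, 0.2084]
orientation: [0.992, 0.125, -0.002, -0.001]
ft_force: [-0.8, 0.3, -0.8]
opening: 0.0851
3294 0.18648609823303153 ((514.2662353515625, -172.5828399658203), (25.945594787597656, 26.02676010131836), 13.916783332824707)
[-0.34633882  0.5589661   0.93532543  1.83926752 -0.52483631  1.01615173
 -0.51496574] [ 0.16864928 -0.0186319   0.27913267] [ 0.51286685 -0.17319108  0.21015138]
```

View pics/wrist2.png

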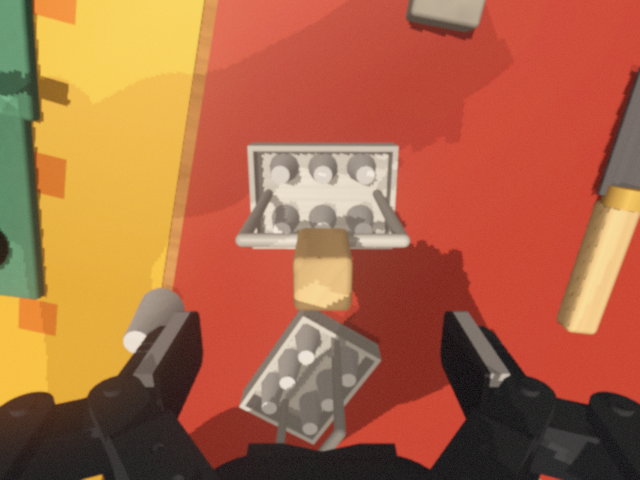

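```bash
python3 -m pendant '{"translation":[[0.1,0,1.5],[0,0,1.5],[0,0,1.5],[0,0,1.5],[0,0,0],[0,0,0]],"turn":[[0,0,0],[0,0,0],[0,0,0],[0,0,0],[0,0,0],[0,0,0]],"grip":[1,1,1,1,1,1]}'
python3 - <<'E'
from h import *
F=[]
for i in range(8):
    robot.capture('wrist'); F.append(robot.observe()['ft_force'])
print(np.mean(F,0),np.std(F,0),robot.observe()['position'])
E
python3 -m pendant '{"translation":[[0,0,0],[0,0,0],[0,0,0],[0,0,0],[0,0,0],[0,0,0],[0,0,0],[0,0,0],[0,0,0],[0,0,0]],"turn":[[0,0,0],[0,0,0],[0,0,0],[0,0,0],[0,0,0],[0,0,0],[0,0,0],[0,0,0],[0,0,0],[0,0,0]],"grip":[0,0,0,0,0,0,0,0,0,0]}'
```

```text
clock: 5.9
position: [0.5149, -0.1734, 0.1523]
orientation: [0.992, 0.125, 0.001, 0.0]
ft_force: [0.2, -0.0, 1.4]
opening: 0.0854
[-0.17366554  0.06435244  0.16867936] [0.28049782 0.39414163 0.38449393] [ 0.51447918 -0.17286096  0.15158849]
clock: 7.3
position: [0.5143, -0.1727, 0.1514]
orientation: [0.992, 0.125, -0.0, -0.0]
ft_force: [-0.9, 4.1, 5.6]
opening: 0.0253
```

```bash
python3 -m pendant '{"translation":[[0,0,-0.3],[0,0,-0.7],[0,0,-1],[0,0,-1],[0,0,0],[0,0,0],[0,0,0]],"turn":[[0,0,0],[0,0,0],[0,0,0],[0,0,0],[0,0,0],[0,0,0],[0,0,0]],"grip":[0,0,0,0,0,0,0]}'
python3 - <<'E'
from h import *
F=[]
for i in range(10):
    c=robot.capture('side'); F.append(robot.observe()['ft_force'])
print(np.mean(F,0),np.std(F,0),robot.observe()['position'],robot.observe()['torque'])
cap('side','side2'); cap('wrist','wrist3')
E
```

```text
clock: 8.0
position: [0.5142, -0.1726, 0.1811]
orientation: [0.992, 0.125, -0.0, -0.0]
ft_force: [0.5, 0.3, -5.9]
opening: 0.0251
[-0.09739755  0.07530783 -6.80389225] [0.38353579 0.44309356 0.45353023] [ 0.51434691 -0.17291656  0.18125128] [ 0.0088624  -0.00032702  0.00840298]
```

View pics/side2.png

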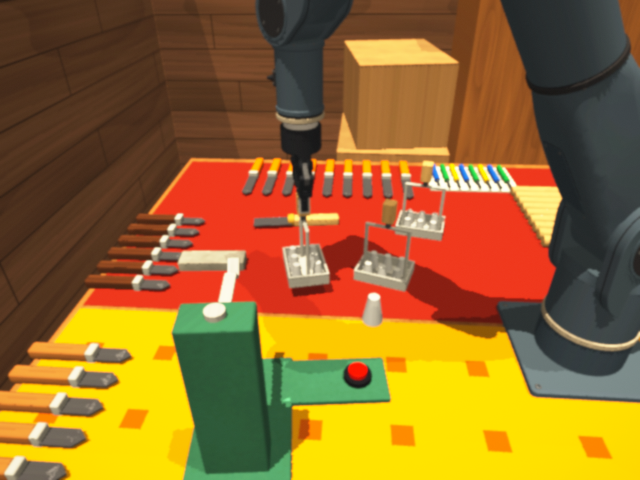

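View pics/wrist3.png

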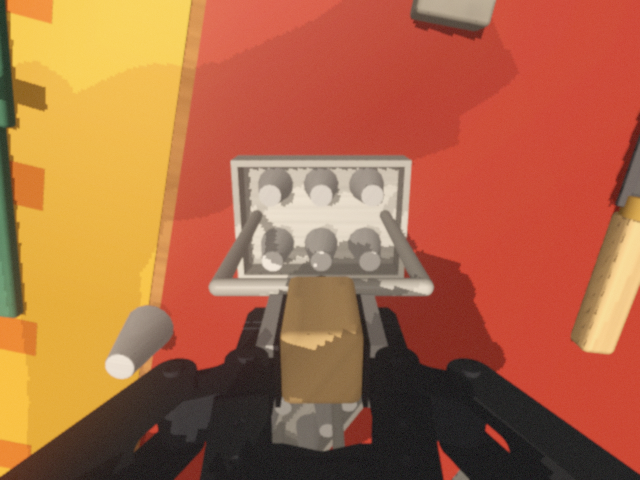

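Load is about 6.97 N, i.e. 0.71 kg, for an expected dip of about 54 mm. The pan is held level. Next: lift and turn it so the bar lies across the hook.

```bash
python3 -m pendant '{"translation":[[0,0,-1.5],[0,0,-2.5],[0,0,-2.5],[0,0,-2.5],[0,0,-2],[0,0,-1.4],[0,0,0]],"turn":[[0,0,0],[0,0,0],[0,0,0],[0,0,0],[0,0,0],[0,0,0],[0,0,0]],"grip":[0,0,0,0,0,0,0]}'
python3 -m pendant '{"translation":[[0,0,0],[0,0,0],[0,0,0],[0,0,0],[0,0,0],[0,0,0],[0,0,0],[0,0,0],[0,0,0],[0,0,0],[0,0,0],[0,0,0]],"turn":[[0,0,-0.065],[0,0,-0.13],[0,0,-0.13],[0,0,-0.13],[0,0,-0.13],[0,0,-0.13],[0,0,-0.13],[0,0,-0.13],[0,0,-0.13],[0,0,-0.13],[0,0,-0.13],[0,0,-0.065]],"grip":[0,0,0,0,0,0,0,0,0,0,0,0]}'
python3 - <<'E'
from h import *
o=robot.observe();print(o)
from scipy.spatial.transform import Rotation as R
M=R.from_quat(o['orientation']).as_matrix();print(M.round(3))
p=o['position']; d=np.array([.592,.0375,.305])-p; print(M.T@d*100, np.degrees(np.arctan2(M[1,0],M[0,0])))
E
```

```text
clock: 9.3
position: [0.515, -0.1735, 0.307]
orientation: [0.992, 0.124, 0.001, 0.001]
ft_force: [-0.4, -0.0, -6.7]
opening: 0.0251
clock: 10.5
position: [0.5138, -0.1727, 0.3041]
orientation: [0.666, 0.746, -0.0, -0.001]
ft_force: [0.5, -0.4, -6.3]
opening: 0.0249
{'clock': 10.5, 'q': array([-0.1808769 ,  0.36517489,  0.606422  ,  1.686898  , -0.22371899,
        1.16123483,  0.59841592]), 'qvel': array([ 0.1004406 , -0.02450169, -0.15754883, -0.00354794,  0.06471503,
       -0.01006361,  0.51372747]), 'effort': array([-7.57897831e-01, -5.55424440e+01,  8.25664848e+00, -3.06237853e+01,
       -1.04028455e-02,  2.26322265e-02, -2.50149937e-01]), 'position': array([ 0.51381199, -0.17273027,  0.30413985]), 'orientation': array([ 6.65776621e-01,  7.46150691e-01, -2.72082139e-04, -7.50862714e-04]), 'ft_force': array([ 0.50352401, -0.40324821, -6.26447022]), 'torque': array([0.02159192, 0.01453381, 0.00769646]), 'opening': 0.024912819740412435}
[[-0.113  0.994 -0.001]
 [ 0.994  0.113  0.001]
 [ 0.001 -0.001 -1.   ]]
[19.99998672 10.15391488 -0.08512515] 96.51607036528233
```

```bash
python3 -m pendant '{"translation":[[1,0.5,0],[2,1,0],[2.5,1.3,0],[2.5,1.3,0],[2.5,1.3,0],[2.5,1.3,0],[2.5,1.3,0],[2.3,1.1,0],[1.5,0.7,0],[0.7,0.35,0],[0,0,0],[0,0,0]],"turn":[[0,0,0],[0,0,0],[0,0,0],[0,0,0],[0,0,0],[0,0,0],[0,0,0],[0,0,0],[0,0,0],[0,0,0],[0,0,0],[0,0,0]],"grip":[0,0,0,0,0,0,0,0,0,0,0,0]}'
python3 - <<'E'
from h import *
c=cap('wrist','wrist4');cap('top','top4');cap('side','side4')
o=robot.observe();print(o['position'],o['orientation'],o['q'].round(3),o['clock'])
E
```

```text
clock: 11.7
position: [0.5931, 0.0355, 0.3052]
orientation: [0.668, 0.744, -0.001, 0.0]
ft_force: [0.0, 0.1, -6.7]
opening: 0.0246
[0.59324877 0.03545424 0.30551217] [ 6.68399148e-01  7.43802754e-01 -9.59644376e-05  1.79356909e-04] [-0.497  0.446  0.566  1.556 -0.249  1.212  0.219] 11.85
```

View pics/wrist4.png

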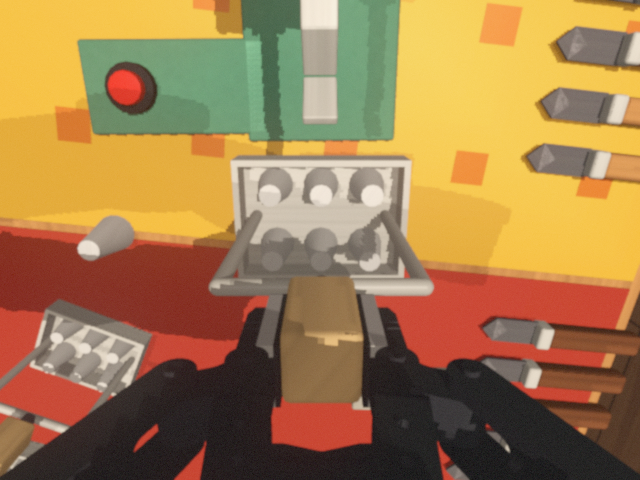

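View pics/side4.png

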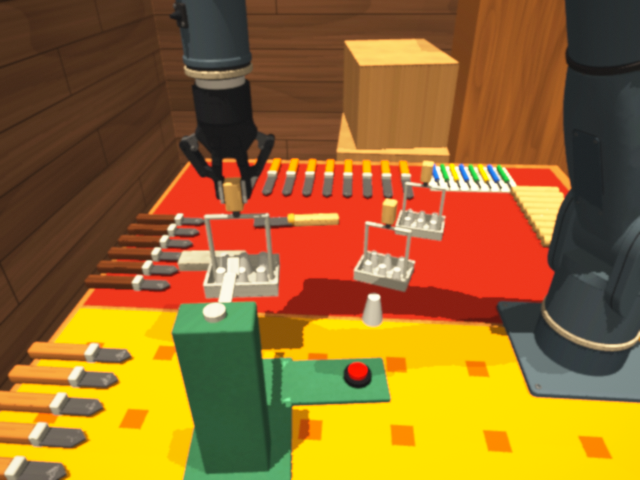

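View pics/top4.png

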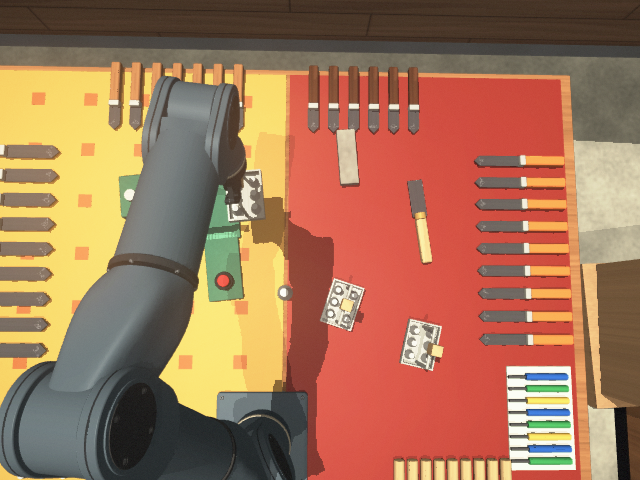

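Wrist view: the hook strip is at columns 303-337 with its tip end near row 122. The bar is at row 287 (u 215-430), square to the hook. I'll measure bar and hook in this same camera.

```bash
cat >> h.py <<'E'
th=np.radians(96.2);ex=np.array([np.cos(th),np.sin(th)]);ey=np.array([-ex[1],ex[0]]);N=np.array([.583,.122])
def st(P): return np.c_[(P[:,:2]-N)@ex,(P[:,:2]-N)@ey,P[:,2]]
E
python3 - <<'E'
from h import *
c=dict(np.load('pics/wrist4.npz'));w=pts(c)
for u0,u1 in((222,262),(385,425)):
    P=w[280:295,u0:u1].reshape(-1,3); P=P[(P[:,2]>.255)]
    S=st(P); print('bar',len(P),S.mean(0).round(4),S.min(0).round(4),S.max(0).round(4), S[:,2].max())
    print(np.polyfit(S[:,1],S[:,0],1))
m=np.zeros((480,640),bool); m[0:130,295:345]=1; m&=w[...,2]>.22
S=st(w[m]);print(S.min(0),S.max(0))
for lo in np.arange(-.024,.03,.003):
    s=S[(S[:,0]>=lo)&(S[:,0]<lo+.003)]
    if len(s)>5: print(lo.round(3),len(s),np.percentile(s[:,1],[2,98]).round(4),np.median(s[:,2]).round(4))
print(st(robot.observe()['position'][None]))
E
```

```text
bar 595 [-0.0865  0.0341  0.283 ] [-0.0905  0.0254  0.2796] [-0.0834  0.043   0.2852] 0.2851647952563925
[-9.53076115e-05 -8.65465829e-02]
bar 599 [-0.0866 -0.0372  0.2829] [-0.0905 -0.046   0.2799] [-0.0836 -0.0284  0.2851] 0.2850622767533814
[ 0.00413219 -0.08649347]
[-0.0190247  -0.00808674  0.23437445] [0.03130479 0.00804808 0.25491821]
-0.021 96 [-0.0076  0.0072] 0.2512
-0.018 213 [-0.0079  0.0075] 0.2526
-0.015 245 [-0.0079  0.0076] 0.251
-0.012 244 [-0.008   0.0077] 0.2478
-0.009 236 [-0.0076  0.0077] 0.2449
-0.006 237 [-0.0077  0.0079] 0.2416
-0.003 199 [-0.0077  0.0074] 0.2388
-0.0 163 [-0.0074  0.0075] 0.2362
0.003 236 [-0.0077  0.0076] 0.2374
0.006 254 [-0.0076  0.0076] 0.2404
0.009 262 [-0.0075  0.0075] 0.2433
0.012 294 [-0.0078  0.0078] 0.2464
0.015 312 [-0.0077  0.0076] 0.2495
0.018 303 [-0.0075  0.0079] 0.2522
0.021 292 [-0.0075  0.0078] 0.2528
0.024 290 [-0.0075  0.0078] 0.2527
0.027 309 [-0.0078  0.0077] 0.2528
[[-0.08714641 -0.00084194  0.30551217]]
```

Hook notch measured at stand x about +0.002, y 0, seat z about 0.241. The bar is at x = -0.087, z about 0.280, above the tip (0.253). So I advance 8.9 cm.

```bash
python3 -m pendant '{"translation":[[0.5,-0.1,0],[1,0,0],[1.5,0,0],[1.5,0,0],[1.5,0,0],[1.5,0,0],[1,0,0],[0.4,0,0],[0,0,0],[0,0,0],[0,0,0],[0,0,0]],"turn":[[0,0,0],[0,0,0],[0,0,0],[0,0,0],[0,0,0],[0,0,0],[0,0,0],[0,0,0],[0,0,0],[0,0,0],[0,0,0],[0,0,0]],"grip":[0,0,0,0,0,0,0,0,0,0,0,0]}'
python3 - <<'E'
from h import *
F=[]
for i in range(6):
    c=robot.capture('wrist'); F.append(robot.observe()['ft_force'])
print(np.mean(F,0))
c=cap('wrist','wrist5');cap('side','side5');cap('top','top5')
w=pts(c);o=robot.observe();print(o['position'],o['orientation'],st(o['position'][None]),o['clock'])
for u0,u1 in((222,262),(385,425)):
    P=w[280:295,u0:u1].reshape(-1,3); P=P[(P[:,2]>.25)]
    S=st(P); print('bar',len(P),S.mean(0).round(4),S.min(0).round(4),S.max(0).round(4))
E
```

```text
clock: 13.05
position: [0.5829, 0.1246, 0.3053]
orientation: [0.668, 0.744, -0.0, 0.0]
ft_force: [0.6, -0.3, -7.1]
opening: 0.0255
[ 0.05538364  0.02864543 -6.50292503]
[0.58283378 0.1253713  0.30530163] [ 6.67515486e-01  7.44595915e-01  2.53030439e-06 -7.15323781e-06] [[ 3.36953530e-03 -1.98851649e-04  3.05301627e-01]] 13.5
bar 598 [0.0038 0.0346 0.2831] [-1.000e-04  2.590e-02  2.795e-01] [0.0067 0.0435 0.2855]
bar 595 [ 0.0038 -0.0367  0.283 ] [-0.     -0.0455  0.28  ] [ 0.007  -0.0278  0.2854]
```

View pics/wrist5.png

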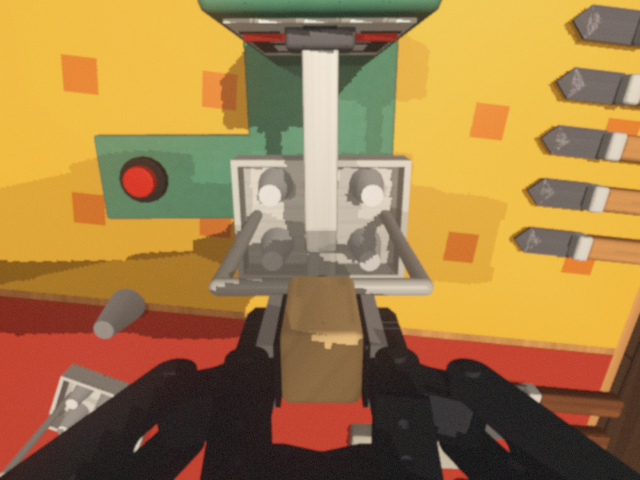

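View pics/side5.png

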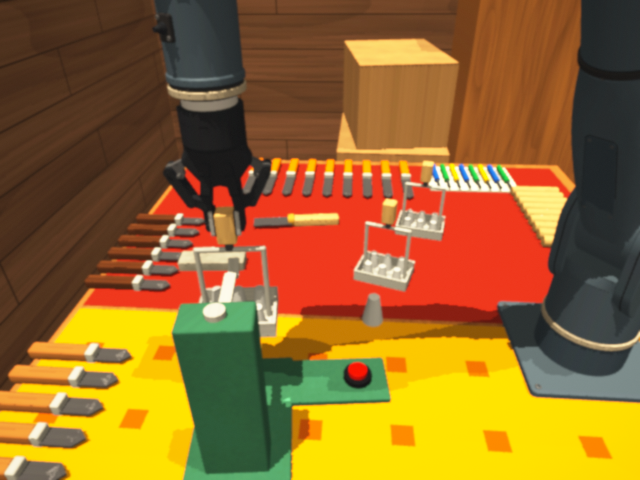

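```bash
python3 -m pendant '{"translation":[[-0.15,0,0.5],[0,0,0.6],[0,0,0.6],[0,0,0.5],[0,0,0.3],[0,0,0.2],[0,0,0.2],[0,0,0],[0,0,0]],"turn":[[0,0,0],[0,0,0],[0,0,0],[0,0,0],[0,0,0],[0,0,0],[0,0,0],[0,0,0],[0,0,0]],"grip":[0,0,0,0,0,0,0,0,0]}'
python3 -m pendant '{"translation":[[0,0,0.15],[0,0,0.15],[0,0,0.15],[0,0,0.15],[0,0,0.15],[0,0,0.15],[0,0,0.15],[0,0,0.15],[0,0,0.15],[0,0,0.15],[0,0,0],[0,0,0]],"turn":[[0,0,0],[0,0,0],[0,0,0],[0,0,0],[0,0,0],[0,0,0],[0,0,0],[0,0,0],[0,0,0],[0,0,0],[0,0,0],[0,0,0]],"grip":[0,0,0,0,0,0,0,0,0,0,0,0]}'
cat >> h.py <<'E'
def ff(n=8):
    F=[];T=[]
    for i in range(n):
        robot.capture('wrist'); o=robot.observe(); F.append(o['ft_force']);T.append(o['torque'])
    F=np.mean(F,0);print('F world',F.round(2),'stand',(F[:2]@ex).round(2),(F[:2]@ey).round(2),'T',np.mean(T,0).round(3),'st',st(o['position'][None]).round(4),o['clock'])
E
python3 -c "
from h import *
ff()"
```

```text
clock: 14.4
position: [0.5831, 0.1239, 0.2764]
orientation: [0.668, 0.745, 0.0, 0.0]
ft_force: [-0.5, -0.1, -7.2]
opening: 0.0252
clock: 15.6
position: [0.583, 0.1239, 0.2613]
orientation: [0.668, 0.745, -0.0, -0.0]
ft_force: [-0.7, 0.4, -5.4]
opening: 0.0255
F world [-0.45  0.5  -5.8 ] stand 0.55 0.39 T [0.127 0.081 0.001] st [[ 1.900e-03 -2.000e-04  2.613e-01]] 16.0
```

Contact: about 1 N is on the hook. A small +x push suggests the bar rests on the tip-side flank. I'll go on easing down with a +1 mm correction.

```bash
python3 -m pendant '{"translation":[[0.1,0,0.1],[0,0,0.15],[0,0,0.15],[0,0,0.15],[0,0,0.15],[0,0,0.15],[0,0,0.15],[0,0,0.15],[0,0,0.15],[0,0,0.1],[0,0,0],[0,0,0]],"turn":[[0,0,0],[0,0,0],[0,0,0],[0,0,0],[0,0,0],[0,0,0],[0,0,0],[0,0,0],[0,0,0],[0,0,0],[0,0,0],[0,0,0]],"grip":[0,0,0,0,0,0,0,0,0,0,0,0]}'
python3 -c "
from h import *
ff()"
```

```text
clock: 17.2
position: [0.583, 0.1249, 0.2474]
orientation: [0.668, 0.745, 0.0, 0.0]
ft_force: [2.1, 0.6, -4.0]
opening: 0.0254
F world [ 0.96  1.35 -4.36] stand 1.24 -1.1 T [ 0.347 -0.302 -0.01 ] st [[ 0.0029 -0.0003  0.2473]] 17.6
```

```bash
python3 -m pendant '{"translation":[[0.08,0,0.1],[0.07,0,0.15],[0,0,0.15],[0,0,0.15],[0,0,0.15],[0,0,0.15],[0,0,0.1],[0,0,0.05],[0,0,0],[0,0,0]],"turn":[[0,0,0],[0,0,0],[0,0,0],[0,0,0],[0,0,0],[0,0,0],[0,0,0],[0,0,0],[0,0,0],[0,0,0]],"grip":[0,0,0,0,0,0,0,0,0,0]}'
python3 -c "
from h import *
ff()
cap('side','side6');c=cap('wrist','wrist6');w=pts(c)
m=np.zeros((480,640),bool); m[0:275,295:345]=1; m&=w[...,2]>.18
S=st(w[m])
for lo in np.arange(0,.11,.01):
    s=S[(S[:,0]>=lo)&(S[:,0]<lo+.01)]
    if len(s)>5: print(lo.round(3),len(s),np.percentile(s[:,1],[2,98]).round(4),np.median(s[:,2]).round(4))
"
```

```text
clock: 18.6
position: [0.5829, 0.1253, 0.2373]
orientation: [0.668, 0.744, -0.0, 0.0]
ft_force: [1.4, -5.4, -4.4]
opening: 0.0251
F world [ 1.66 -4.81 -2.81] stand -4.96 -1.13 T [-1.234 -0.484  0.018] st [[ 0.0033 -0.0003  0.2374]] 19.0
0.0 52 [-0.0072  0.0073] 0.2133
0.01 478 [-0.0076  0.0076] 0.2192
0.02 932 [-0.0078  0.0078] 0.224
0.03 982 [-0.0076  0.0077] 0.224
0.04 1025 [-0.0075  0.0079] 0.224
0.05 1104 [-0.0074  0.0078] 0.224
0.06 1177 [-0.0076  0.0079] 0.224
0.07 1223 [-0.0074  0.0079] 0.224
0.08 1323 [-0.0072  0.008 ] 0.224
0.09 1410 [-0.0072  0.0081] 0.224
0.1 2175 [-0.0075  0.0082] 0.2289
```

View pics/wrist6.png

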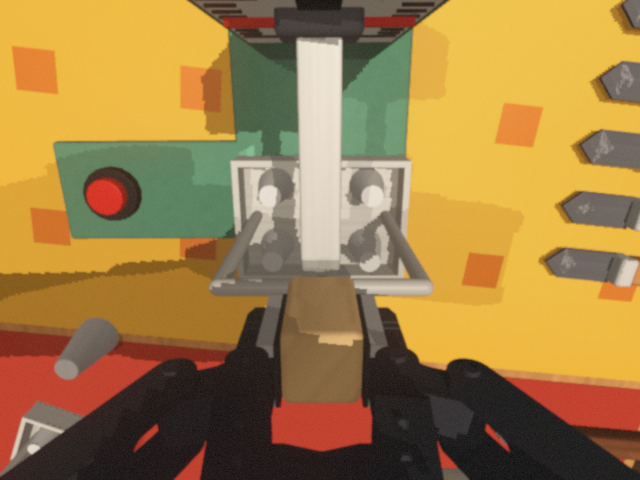

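View pics/side6.png

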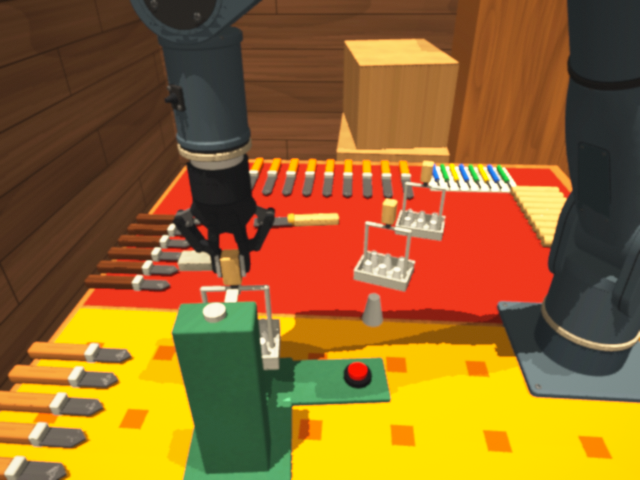

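The bar is in the V: the hook has dipped 28.7 mm and carries 3.7 N. The sideways force has flipped to -5 N, so I back off 1.1 mm and keep easing down.

```bash
python3 -m pendant '{"translation":[[-0.06,0,0.05],[-0.05,0,0.1],[0,0,0.15],[0,0,0.15],[0,0,0.15],[0,0,0.15],[0,0,0.15],[0,0,0.1],[0,0,0],[0,0,0]],"turn":[[0,0,0],[0,0,0],[0,0,0],[0,0,0],[0,0,0],[0,0,0],[0,0,0],[0,0,0],[0,0,0],[0,0,0]],"grip":[0,0,0,0,0,0,0,0,0,0]}'
python3 -c "
from h import *
ff()
c=cap('wrist','wrist7');w=pts(c)
S=st(w[0:275,300:340].reshape(-1,3)); s=S[(S[:,0]>.03)&(S[:,0]<.09)&(S[:,2]>.15)]; print(np.median(s[:,2]),.2527-np.median(s[:,2]))
"
```

```text
clock: 20.1
position: [0.5829, 0.1253, 0.2274]
orientation: [0.668, 0.745, 0.0, 0.0]
ft_force: [2.2, -3.3, -1.4]
opening: 0.0252
F world [ 2.4  -3.93 -1.81] stand -4.17 -1.96 T [-0.981 -0.577 -0.008] st [[ 3.200e-03 -2.000e-04  2.273e-01]] 20.5
0.21404926563942797 0.03865073436057201
```

```bash
python3 -m pendant '{"translation":[[-0.05,0.02,0],[-0.05,0.02,0],[0,0,0],[0,0,0],[0,0,0]],"turn":[[0,0,0],[0,0,0],[0,0,0],[0,0,0],[0,0,0]],"grip":[0,0,0,0,0]}'
python3 -c "
from h import *
ff()
"
```

```text
clock: 21.05
position: [0.583, 0.1249, 0.2272]
orientation: [0.667, 0.745, 0.0, -0.0]
ft_force: [-0.5, 0.6, -0.5]
opening: 0.0255
F world [-0.65  1.52 -1.59] stand 1.58 0.48 T [ 0.424  0.151 -0.006] st [[ 0.0028 -0.0004  0.2272]] 21.45
```

```bash
python3 -m pendant '{"translation":[[0.03,0,0.1],[0,0,0.1],[0,0,0.15],[0,0,0.15],[0,0,0.15],[0,0,0.15],[0,0,0.1],[0,0,0.1],[0,0,0.05],[0,0,0],[0,0,0],[0,0,0]],"turn":[[0,0,0],[0,0,0],[0,0,0],[0,0,0],[0,0,0],[0,0,0],[0,0,0],[0,0,0],[0,0,0],[0,0,0],[0,0,0],[0,0,0]],"grip":[0,0,0,0,0,0,0,0,0,0,0,0]}'
python3 -c "
from h import *
ff(16)
c=cap('wrist','wrist8');w=pts(c)
S=st(w[0:275,300:340].reshape(-1,3)); s=S[(S[:,0]>.03)&(S[:,0]<.09)&(S[:,2]>.15)]; print(np.median(s[:,2]),.2527-np.median(s[:,2]))
"
```

```text
clock: 22.65
position: [0.5831, 0.1248, 0.2168]
orientation: [0.667, 0.745, -0.0, -0.0]
ft_force: [-3.3, 3.8, 0.8]
opening: 0.0251
F world [-3.51  3.92 -0.23] stand 4.27 3.07 T [0.982 0.862 0.001] st [[ 0.0027 -0.0004  0.2168]] 23.45
0.20348832734787164 0.049211672652128335
```

```bash
python3 -m pendant '{"translation":[[0.04,-0.02,0],[0.03,-0.03,0],[0,0,0.05],[0,0,0.05],[0,0,0],[0,0,0],[0,0,0]],"turn":[[0,0,0],[0,0,0],[0,0,0],[0,0,0],[0,0,0],[0,0,0],[0,0,0]],"grip":[0,0,0,0,0,0,0]}'
python3 -c "
from h import *
ff(14)
c=cap('wrist','wrist9');w=pts(c)
S=st(w[0:275,300:340].reshape(-1,3)); s=S[(S[:,0]>.03)&(S[:,0]<.09)&(S[:,2]>.15)]; print(np.median(s[:,2]),.2527-np.median(s[:,2]))
"
```

```text
clock: 24.2
position: [0.583, 0.125, 0.2159]
orientation: [0.668, 0.744, 0.0, 0.0]
ft_force: [0.3, 1.2, -0.5]
opening: 0.0253
F world [ 0.27  0.27 -0.34] stand 0.24 -0.3 T [ 0.009 -0.099 -0.013] st [[ 0.003  -0.0003  0.2159]] 24.9
0.20259784336567713 0.05010215663432285
```

```bash
python3 -m pendant '{"translation":[[0,0,0.05],[0,0,0.1],[0,0,0.1],[0,0,0.03],[0,0,0],[0,0,0],[0,0,0]],"turn":[[0,0,0],[0,0,0],[0,0,0],[0,0,0],[0,0,0],[0,0,0],[0,0,0]],"grip":[0,0,0,0,0,0,0]}'
python3 -c "
from h import *
ff(20)
c=cap('wrist','wrist10');w=pts(c)
S=st(w[0:275,300:340].reshape(-1,3)); s=S[(S[:,0]>.03)&(S[:,0]<.09)&(S[:,2]>.15)]; print(np.median(s[:,2]),.2527-np.median(s[:,2]))
"
```

```text
clock: 25.65
position: [0.5829, 0.1251, 0.2131]
orientation: [0.668, 0.745, 0.0, 0.0]
ft_force: [1.8, -0.4, 0.9]
opening: 0.0252
F world [ 3.27 -2.55  0.19] stand -2.89 -2.97 T [-0.623 -0.822  0.013] st [[ 3.20e-03 -2.00e-04  2.13e-01]] 26.65
0.19977824878790038 0.052921751212099605
```

View pics/wrist10.png

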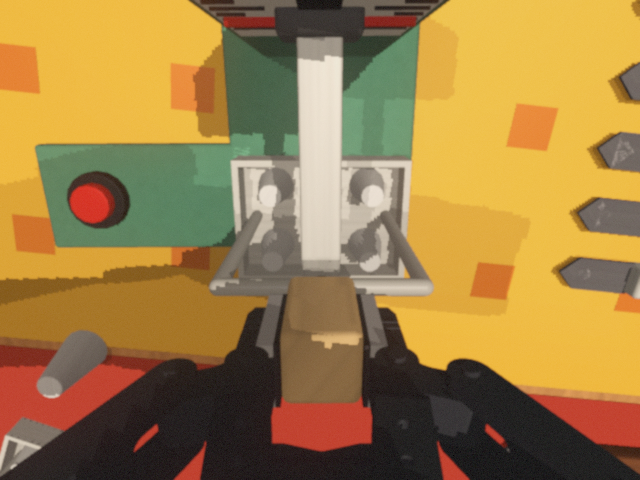

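```bash
python3 -m pendant '{"translation":[[-0.03,0.02,0],[-0.02,0.03,0],[0,0,0],[0,0,0],[0,0,0]],"turn":[[0,0,0],[0,0,0],[0,0,0],[0,0,0],[0,0,0]],"grip":[0,0,0,0,0]}'
python3 -c "
from h import *
ff(12)
"
```

```text
clock: 27.2
position: [0.583, 0.125, 0.2129]
orientation: [0.667, 0.745, -0.0, -0.0]
ft_force: [1.2, -1.8, 0.3]
opening: 0.0254
F world [ 0.59 -0.36 -0.08] stand -0.42 -0.54 T [-0.131 -0.139  0.01 ] st [[ 0.003  -0.0004  0.2129]] 27.8
```

The force is balanced in all axes to within about 0.6 N. Releasing gradually.

```bash
python3 -m pendant '{"translation":[[0,0,0],[0,0,0],[0,0,0],[0,0,0],[0,0,0],[0,0,0],[0,0,0],[0,0,0],[0,0,0],[0,0,0],[0,0,0],[0,0,0]],"turn":[[0,0,0],[0,0,0],[0,0,0],[0,0,0],[0,0,0],[0,0,0],[0,0,0],[0,0,0],[0,0,0],[0,0,0],[0,0,0],[0,0,0]],"grip":[0.2,0.28,0.3,0.32,0.34,0.36,0.4,0.45,0.5,0.6,0.7,0.8]}'
python3 -c "
from h import *
ff(4)
c=cap('wrist','wrist11');w=pts(c)
S=st(w[0:275,300:340].reshape(-1,3)); s=S[(S[:,0]>.03)&(S[:,0]<.09)&(S[:,2]>.15)]; print(np.median(s[:,2]),.2527-np.median(s[:,2]))
cap('side','side11')
"
```

```text
clock: 29.0
position: [0.5833, 0.1248, 0.213]
orientation: [0.668, 0.745, -0.0, 0.0]
ft_force: [-0.2, -0.9, -0.9]
opening: 0.0683
F world [-0.45  0.25  0.28] stand 0.3 0.42 T [-0.008  0.004  0.002] st [[ 0.0027 -0.0006  0.213 ]] 29.2
0.20191437277362628 0.0507856272263737
```

View pics/wrist11.png

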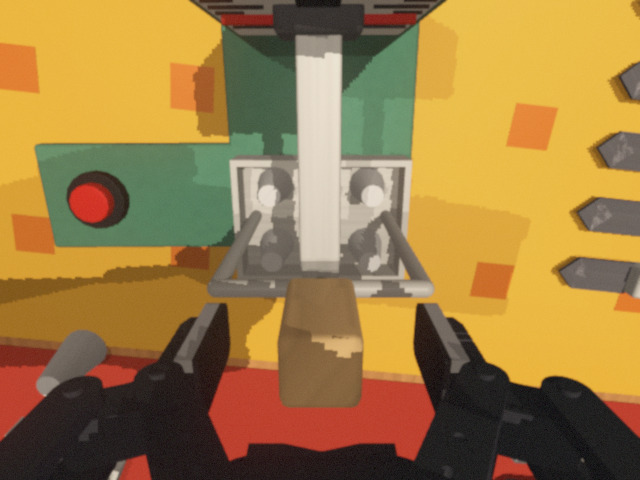

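View pics/side11.png

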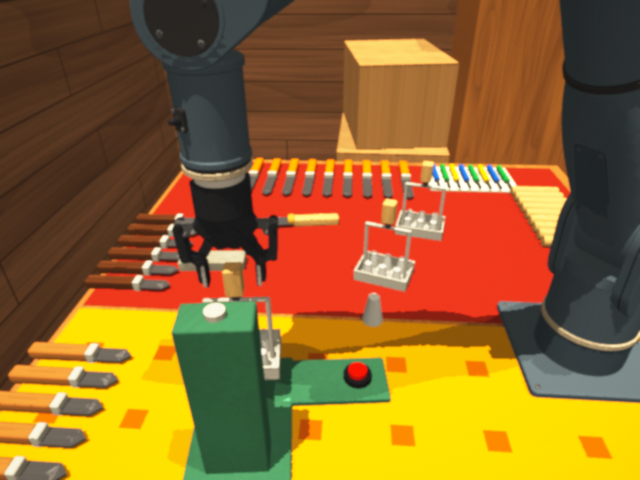

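The pan hangs level by its bar, and the jaws are clear on both sides. Raise, with the fingers straddling the grip.

```bash
python3 -m pendant '{"translation":[[0,0,-0.5],[0,0,-1],[0,0,-1.5],[0,0,-2],[0,0,-2.5],[0,0,-2.5],[0,0,-2],[0,0,0]],"turn":[[0,0,0],[0,0,0],[0,0,0],[0,0,0],[0,0,0],[0,0,0],[0,0,0],[0,0,0]],"grip":[0.8,0.8,0.8,0.8,0.8,0.8,0.8,0.8]}'
python3 - <<'E'
from h import *
c=cap('wrist','wrist12');w=pts(c);hsv=cv2.cvtColor(c['img'],cv2.COLOR_RGB2HSV)
m=(hsv[...,1]>180)&((hsv[...,0]<5)|(hsv[...,0]>175));m[:,200:]=0;m[300:]=0
n,l,s,ce=cv2.connectedComponentsWithStats(m.astype(np.uint8)); i=s[1:,4].argmax()+1
q=w[l==i]; print(s[i],ce[i],np.nanmedian(q,0),np.nanmin(q,0),np.nanmax(q,0)); t=q[q[:,2]>np.nanmedian(q[:,2])-.003]; print(cv2.minEnclosingCircle((t[:,:2]*1000).astype(np.float32)),t[:,2].mean())
S=st(w[0:275,300:340].reshape(-1,3)); s=S[(S[:,0]>.03)&(S[:,0]<.09)&(S[:,2]>.15)]; print('hook',.2527-np.median(s[:,2]))
o=robot.observe();print(o['position'],o['orientation'],o['q'],o['clock'])
E
```

```text
clock: 30.1
position: [0.5846, 0.1245, 0.3368]
orientation: [0.668, 0.744, 0.002, 0.002]
ft_force: [-0.3, -0.0, 0.2]
opening: 0.0682
[132 161  31  30 675] [146.83111111 175.50518519] [0.40001255 0.10407362 0.03455187] [0.37881735 0.08776978 0.02230302] [0.41521435 0.11851426 0.03722459]
((399.8194274902344, 103.385986328125), 15.674142837524414) 0.03456186012066154
hook 0.050955113733490764
[0.58396782 0.12461304 0.33499387] [0.66759372 0.74452394 0.00139009 0.0008897 ] [-0.64536023  0.42986189  0.56637143  1.49823272 -0.23619117  1.2787313
  0.05602447] 30.15
```

View pics/wrist12.png

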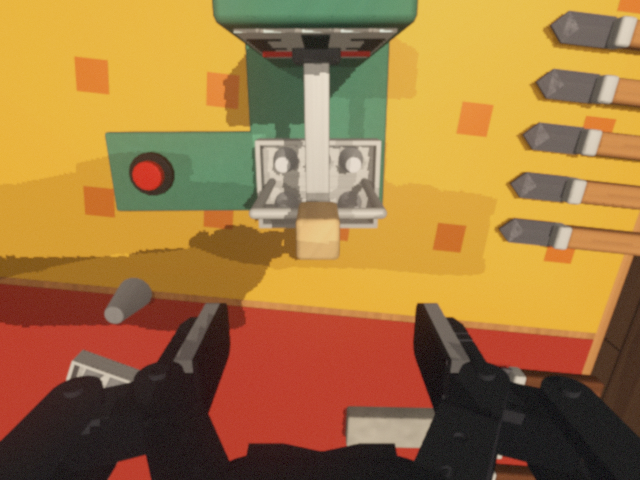

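The pan hangs free (hook dip 51 mm). The key is at (0.400,0.103), top z 0.0346. That is near the inner reach limit, so I aim about 7 mm outward of its centre, with the fingers shut.

```bash
python3 -m pendant '{"translation":[[0,-1,0],[0,-2,0],[0,-2.5,0],[0,-2.5,0],[0,-2.5,0],[0,-2.5,0],[0,-2.5,0],[0,-1.5,0],[0,-0.7,0],[0,0,0],[0,0,0]],"turn":[[0,0,0],[0,0,0],[0,0,0],[0,0,0],[0,0,0],[0,0,0],[0,0,0],[0,0,0],[0,0,0],[0,0,0],[0,0,0]],"grip":[0.8,0.5,0.2,0,0,0,0,0,0,0,0]}'
python3 - <<'E'
from h import *
cap('side','side13')
o=robot.observe();print(o['position'],o['orientation'],o['q'],o['opening'])
E
```

```text
clock: 31.25
position: [0.408, 0.1058, 0.3331]
orientation: [0.667, 0.745, 0.0, 0.0]
ft_force: [0.6, 0.9, -0.5]
opening: -0.0001
[0.40814409 0.10573249 0.33297172] [6.67544702e-01 7.44569660e-01 2.99919592e-05 3.01177651e-04] [-0.87437041  0.11228256  0.5802529   1.89356087 -0.06668561  1.15446899
 -0.16104732] 0.00015677404830547443
```

View pics/side13.png

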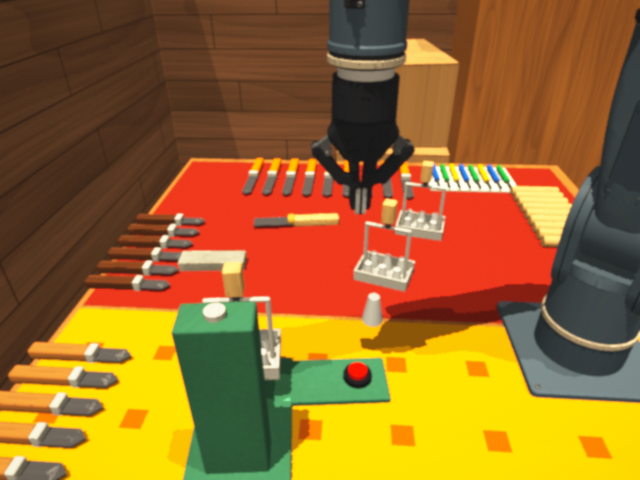

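```bash
python3 -m pendant '{"translation":[[0,0,1.5],[0,0,3],[0,0,3],[0,0,3],[0,0,3],[0,0,3],[0,0,3],[0,0,2.5],[0,0,1.5],[0,0,1],[0,0,0],[0,0,0]],"turn":[[0,0,0],[0,0,0],[0,0,0],[0,0,0],[0,0,0],[0,0,0],[0,0,0],[0,0,0],[0,0,0],[0,0,0],[0,0,0],[0,0,0]],"grip":[0,0,0,0,0,0,0,0,0,0,0,0]}'
python3 - <<'E'
from h import *
cap('side','side14');cap('wrist','wrist14');
o=robot.observe();print(o['position'],o['orientation'],o['q'],o['ft_force'])
E
```

```text
clock: 32.5
position: [0.4078, 0.1054, 0.0882]
orientation: [0.668, 0.744, -0.0, 0.0]
ft_force: [-0.0, -0.4, -0.2]
opening: 0.0001
[0.40796915 0.10564452 0.08861872] [6.67568852e-01 7.44547796e-01 5.54061616e-04 3.16890570e-04] [-0.64638762  0.46467048  0.39819283  2.26149362 -0.38839572  0.47681018
  0.17069431] [0.36896686 0.14974126 0.24203155]
```

View pics/side14.png

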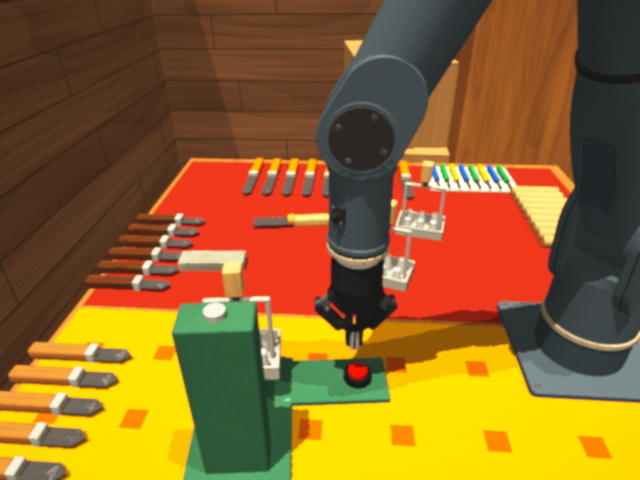

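View pics/wrist14.png

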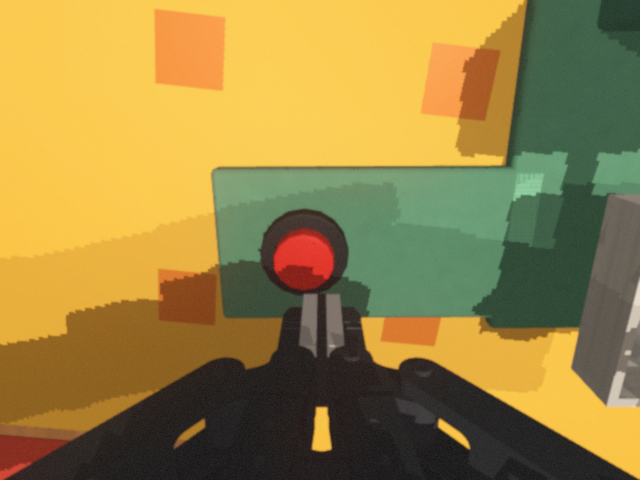

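```bash
python3 -m pendant '{"translation":[[0,-0.1,1],[0,-0.1,1.5],[0,-0.1,1.2],[0,0,0.8],[0,0,0.5],[0,0,0],[0,0,0]],"turn":[[0,0,0],[0,0,0],[0,0,0],[0,0,0],[0,0,0],[0,0,0],[0,0,0]],"grip":[0,0,0,0,0,0,0]}'
python3 - <<'E'
from h import *
F=[cap('side',f's15_{i}')['img'].astype(int) for i in range(5)]
A=[f[255:385,195:290] for f in F]; print([np.abs(a-A[0]).mean().round(2) for a in A])
B=np.load('pics/side13.npz')['img'].astype(int)[255:385,195:255]; print(np.abs(B-F[4][255:385,195:255]).mean())
ff(6)
o=robot.observe();print(o['position'],o['orientation'],o['q'])
cap('wrist','wrist15')
E
```

```text
clock: 33.3
position: [0.4046, 0.1052, 0.0383]
orientation: [0.668, 0.745, 0.0, 0.0]
ft_force: [-0.3, -0.8, 0.7]
opening: 0.0001
[np.float64(0.0), np.float64(0.52), np.float64(0.52), np.float64(0.52), np.float64(0.52)]
0.5655555555555556
F world [ 0.17 -0.27 -0.17] stand -0.28 -0.14 T [-0.011 -0.014 -0.006] st [[0.0026 0.1794 0.038 ]] 33.85
[0.40439781 0.1052301  0.03802754] [6.67535202e-01 7.44578238e-01 2.31312432e-05 2.61608185e-05] [-0.55838366  0.55623322  0.27882992  2.31191657 -0.47324616  0.32445213
  0.2409694 ]
```

View pics/wrist15.png

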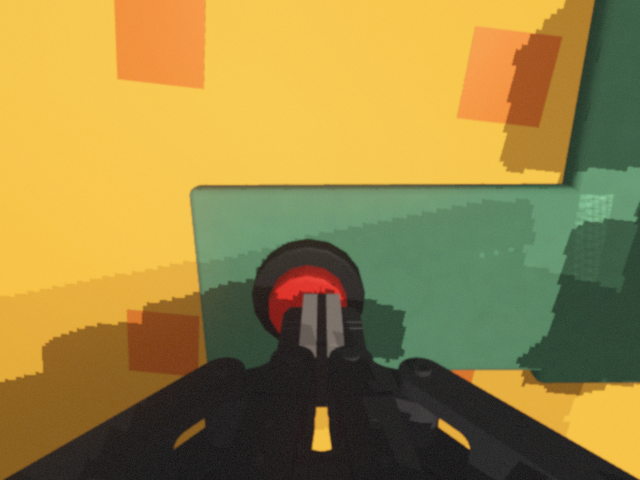

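View pics/s15_4.png

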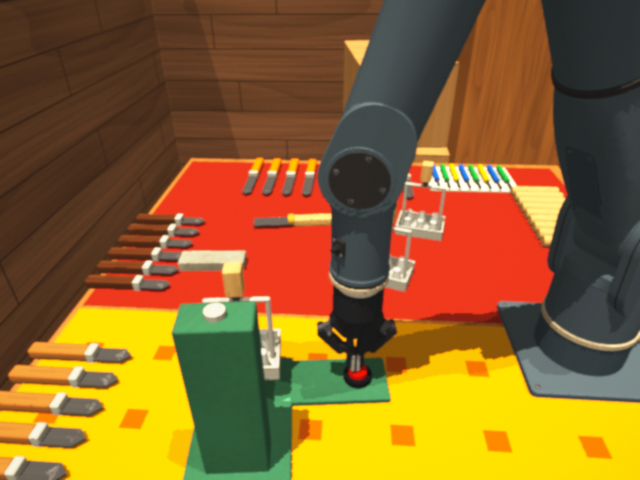

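The fingers are over the key and the pan shows no motion between five frames. Pressing.

```bash
python3 -m pendant '{"translation":[[0,0,0.2],[0,0,0.2],[0,0,0.2],[0,0,0.2],[0,0,0.15],[0,0,0],[0,0,0]],"turn":[[0,0,0],[0,0,0],[0,0,0],[0,0,0],[0,0,0],[0,0,0],[0,0,0]],"grip":[0,0,0,0,0,0,0]}'
python3 -c "
from h import *
ff(4)"
```

```text
clock: 34.6
position: [0.4044, 0.1052, 0.0285]
orientation: [0.668, 0.745, 0.0, -0.0]
ft_force: [-0.5, -0.3, 5.0]
opening: -0.0006
F world [-0.2   0.25  4.59] stand 0.27 0.17 T [ 0.078  0.062 -0.015] st [[0.0026 0.1794 0.0286]] 34.8
```

```bash
python3 -m pendant '{"translation":[[0,0,0.1],[0,0,0.05],[0,0,0],[0,0,0]],"turn":[[0,0,0],[0,0,0],[0,0,0],[0,0,0]],"grip":[0,0,0,0]}'
python3 -c "
from h import *
ff(4)"
```

```text
clock: 35.2
position: [0.4045, 0.1053, 0.0277]
orientation: [0.668, 0.744, 0.001, 0.0]
ft_force: [-3.0, 0.1, 23.7]
opening: 0.0
F world [-3.08 -0.11 23.12] stand 0.22 3.07 T [-0.029  0.614  0.01 ] st [[0.0026 0.1793 0.0277]] 35.4
```

The force jumped to 23 N, so the key is bottomed. Back up and check.

```bash
python3 -m pendant '{"translation":[[0,0,-0.3],[0,0,-0.5],[0,0,-1],[0,0,-2],[0,0,-3],[0,0,-3],[0,0,-3],[0,0,-3],[0,0,-3],[0,0,-1],[0,0,0],[0,0,0]],"turn":[[0,0,0],[0,0,0],[0,0,0],[0,0,0],[0,0,0],[0,0,0],[0,0,0],[0,0,0],[0,0,0],[0,0,0],[0,0,0],[0,0,0]],"grip":[0,0,0,0,0,0,0,0,0,0,0,0]}'
python3 - <<'E'
from h import *
F=[cap('side',f's16_{i}')['img'].astype(int) for i in range(4)]
A=[f[255:385,195:290] for f in F]; print([np.abs(a-A[0]).mean().round(2) for a in A])
c=cap('wrist','wrist16');w=pts(c);hsv=cv2.cvtColor(c['img'],cv2.COLOR_RGB2HSV)
m=(hsv[...,1]>180)&((hsv[...,0]<5)|(hsv[...,0]>175))&(np.hypot(w[...,0]-.4,w[...,1]-.103)<.03)
print('key z',np.nanmedian(w[m][:,2]))
t=cap('top','top16');w0=pts(dict(np.load('pics/top0.npz')));
d=np.abs(t['img'].astype(int)-np.load('pics/top0.npz')['img']).sum(-1)
for n,(u0,u1,v0,v1) in dict(stone=(333,362,125,190),chop=(404,436,175,268),ferr=(274,296,283,304)).items(): print(n,d[v0:v1,u0:u1].mean())
ff(4)
E
```

```text
clock: 36.6
position: [0.4038, 0.1053, 0.2242]
orientation: [0.667, 0.745, -0.0, -0.0]
ft_force: [0.7, 0.2, -0.9]
opening: 0.0
[np.float64(0.0), np.float64(0.52), np.float64(0.52), np.float64(0.52)]
key z 0.03469506328795205
stone 51.45570291777188
chop 41.87970430107527
ferr 58.45021645021645
F world [ 0.4  -0.52  0.53] stand -0.56 -0.34 T [ 0.015 -0.021 -0.028] st [[0.0025 0.1794 0.2248]] 37.1
```

View pics/s16_3.png

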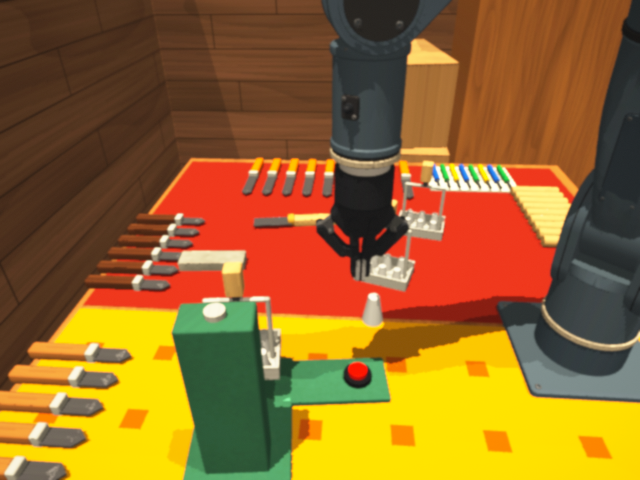

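View pics/wrist16.png

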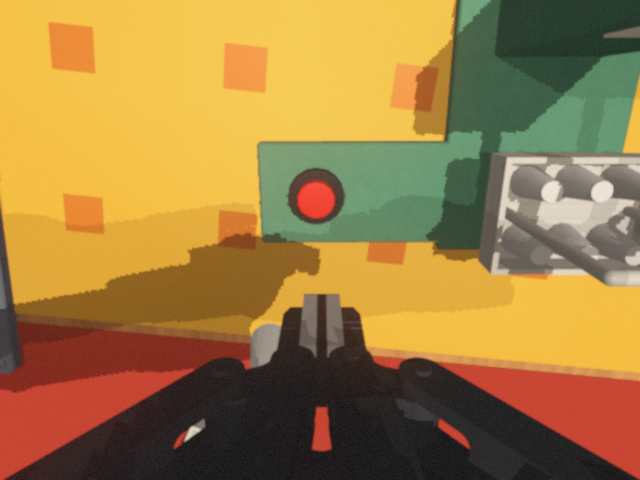

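Side view: the pan still hangs level at (235,290). The key at (357,373) is up again (z 0.0347). Stone (212,260), ferrule (373,310) and chopper (295,221) are where they were in the first side picture; the top-view differences are the arm covering and shading them. The robot touches nothing, so I'm handing in.

```bash
python3 -c "
from station import robot
robot.close_job(); print(robot.observe()['clock'])"
```

```text
the job is handed in; nothing more can be done
the job is handed in; nothing more can be done
```

I weighed the pan, left it hanging on the hook and handed the job in at about 37 s. No verdict was given.

- **Pan:** I took the one farthest from the base (0.541 m; the other two stand at 0.396 and 0.472 m). I lifted it by its grip and lowered its bar into the notch at about 15 mm/s at most. I let go only when the tool force was near zero, 0.1 N vertically and about 0.7 N sideways.
- **Reading:** I pressed the red key when five side frames showed no motion of the pan. The force jumped from 5 to 23 N, so the key was at the bottom of its travel.
- **Last checks:** The pan hangs level and still, and the key is up again (z 0.0347, as at the start). The robot touches nothing. The hook dip was 51 mm when last measured, before I pressed the key.
- **Disagreements:**
  - The dip of 51 mm means 6.6 N, while my first force reading gave about 7.0 N. The force sensor is noisy, and a later reading agreed with 6.6 N.
  - While I was lowering the pan, the sideways force wandered to about 5 N. I corrected it before letting go, and it stayed far below 18 N.
  - The top-view comparison of the stone, ferrule and chopper settled nothing, because the arm covered and shaded them. I judged them unmoved by eye from the side view.

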